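# Check the humidity stone in a herb jar and close the jar

### The job

Check the clay humidity stone in the open herb jar, then close the jar: take the moisture probe from its rest, dip its tip into the open jar, press it lightly on the top of the stone that lies inside and keep it pressed there for about a second; lay the probe back in its rest the way it lay, and put the jar's own lid (the larger loose one) on so that it sits level, right down on the rim. The jar is glass: be gentle with probe and lid, do not shift or tip the jar, and leave the other things on the table alone.

Things in the scene. Friction and masses are not known exactly. Their poses are not given: they have to be found in the camera images.
- probe_center (a point): Moisture probe, 70 g, loose in its rest: white flat-sided handle 120 x 18 x 16 mm high, balanced near its middle; straight 5 mm steel shaft on its axis, bare beyond 70 mm from the centre; 8 mm ball at the end. Point: handle centre, 40 mm above the table in the rest. x axis along the probe towards the tip, z up out of the display side.
- probe_tip (a point): Centre of the 8 mm contact ball at the probe's tip, 155 mm from the handle's centre along +x; same axes. With the tip touching a level surface this point is 4 mm above it.
- rest: Probe rest, fixed: steel base 124 x 58 mm, 6 mm high; two 6 mm thick uprights at x = -42 and +42 mm with flared notches for the handle: floor 32 mm above the table, 21 mm wide, opening to 31 mm at the tips 48 mm up. 78 mm clear between them. Origin: base centre on the table, x along the probe (tip to +x), z up; the laid handle's centre is over it.
- jar: Open squat amber glass jar, 120 g, loose, the only jar without a lid. Body 60 mm across, neck 56 mm from 21 mm up to the rim at 36 mm. Inside 51 mm across; floor 4 mm above the table. On it lies a loose stiff clay disc, 44 mm across, from 5 to 21 mm thick (not known: feel for it). Over 10 N from the probe is too hard. Origin: centre of the underside, z up.
- lid_center (a point): The jar's loose aluminium lid, 30 g, open side down: 65 mm across, 15 mm high, top 2.5 mm thick, skirt 61 mm inside and 12.5 mm deep, passing over the 56 mm neck with about 2 mm all round; no thread. Point on its axis, half-way up (7.5 mm), z up; 31 mm above the table when seated on the rim. A smaller lid (44 mm) near it is for other jars.
Things that resemble listed ones, but are neither listed nor needed, are in the scene too. Leave any blue look-alike of the part that bears lid_center alone.

How it is judged (in metres and radians):
On the way:
1. the held probe's tip, inside the jar, presses on the stone with more than 1 N for 0.6 s (z of probe_tip in the frame of jar below 0.032 m and horizontal distance between probe_tip and jar below 0.0235 m and contact force between the fingers and probe above 1 N and (contact force between probe and stone_a above 1 N or contact force between probe and stone_b above 1 N or contact force between probe and stone_c above 1 N)), for 0.6 s.
At the end, for the whole second after the job is handed in: Probe in both notches of its rest, tip as before (centre within 12 mm along, 3 mm in height, 0.12 rad); lid on the jar within 2 mm of seated height, 4 mm of its axis, 0.06 rad of level; jar upright within 30 mm of its start; all at rest (x of probe_center in the frame of rest between -0.012 and 0.012 m and horizontal distance between probe_center and rest below 0.014 m and z of probe_center in the frame of rest between 0.037 and 0.043 m and angle between the x axis of probe_center and the x axis of rest, either way round below 0.12 rad and x of probe_tip in the frame of rest above 0.13 m and z of lid_center in the frame of jar between 0.029 and 0.033 m and horizontal distance between lid_center and jar below 0.004 m and angle between lid_center's own z axis and vertical below 0.06 rad and angle between jar's own z axis and vertical below 0.05 rad and distance of jar from where it was at the start of the episode below 0.03 m and linear speed of each of jar, lid, probe below 0.01 m/s); the robot touches nothing.
It fails at once if the probe presses on the jar or a stone with more than 10 N (contact force between probe and jar above 10 N or contact force between probe and stone_a above 10 N or contact force between probe and stone_b above 10 N or contact force between probe and stone_c above 10 N).
It fails at once if the lid is rammed or dropped on the jar with more than 40 N (contact force between lid and jar above 40 N).
It fails at once if the jar is tipped or shifted (angle between jar's own z axis and vertical above 0.25 rad or distance of jar from where it was at the start of the episode above 0.04 m).
It fails at once if another thing on the table is shifted by more than 25 mm (distance of any of jar_a, jar_b, jar_c, small_lid, marker, label_roll from where it was at the start of the episode above 0.025 m).
It fails at once if a stone is taken away or shifted by more than 50 mm (distance of any of stone_a, stone_b, stone_c from where it was at the start of the episode above 0.05 m).
It also fails if it takes over 67 s, if anything falls off the work surface, if the arm or the gripper's body presses on something with over 40 N, if the wrist force passes 120 N, or if a joint passes its speed limit or range.

### The arm

A 6-joint arm with a two-finger parallel gripper is mounted at the origin on the work surface. World frame = base frame: x ahead of the robot, y to its left, z up, the work surface at z = 0. Lengths are in m, angles in degrees, forces in N, time in s.
With the tool pointing down it reaches from about 0.3 to 0.75 m from the base axis. Payload 8.5 kg.
Tool frame: the origin (TCP) lies on the centre line of the jaws, within the pads' length; the fingertips stand 11 mm ahead of it and the grasp point (between the pads) lies 8 mm behind it; x points along the fingers, y is the direction in which the jaws open and shut, and the axes are right-handed (so a half turn about x gives the same grasp; the last joint's range is limited). The gripper opens to 85 mm and grips with 20 to 120 N. Pads are 22 mm wide; open, the fingers measure 114 mm over their backs; the gripper's body (76 mm by 85 mm) begins 54 mm behind the grasp point. The pads swing forward as they close: fully open they stand 13 mm farther back than shut.
Start: joints at [-12.336, 21.807, 74.336, -0, 83.858, -12.336], TCP at [0.55, 0, 0.242] pointing down, gripper open.
Joint ranges: [-178.18, 178.18], [-50.72, 133.34], [12.68, 142.11], [-81.47, 261.47], [9.98, 163.14], [-165.26, 165.26]. Speed limits (degrees/s): [136.94, 136.94, 180, 180, 180, 180].

### API

Orientations are given as a 3x3 rotation matrix whose columns are the frame's x, y, z axes.
In Python, from rig import env gives the robot as it stands.
- The arm moves only by the tool carry_out, never from a script. Its argument "motion" is a list that holds one entry, the list of rows, each a list of 7 numbers: the shift along the tool's x, y, z in cm, then the turn, a rotation vector about the tool's x, y, z in rad, then the finger opening in cm, from 0 to 8.54. A call has 1 to 5 rows; each row is the pose to reach, as a shift and turn from the pose commanded when the call began, along the tool's axes at that moment; what a row does not reach only later rows make up. A row lasts 1/12 s, in which the tool goes at most 41.7 mm and 7.16 degrees, less where a joint would pass 70% of its speed; a pose out of reach is approached as far as the arm can. A call with a gripper value outside its range is refused whole. The fingers move at their own pace and stop on an object; "grip_force" is the grip in N (left out, the last holds). Time passes only in rows, so rows that repeat a pose let the fingers close. It gives the time, the measured TCP pose, the force and the opening at its end, in the units of the state.
- env.observe(): the state, without advancing time (a new reading comes with each control period).
- env.get_image(name): name is "scene" or "side" or "wrist"; returns a dict with "image" (420x560x3 uint8, red, green, blue), "fov_y" (degrees; the focal length in pixels is half the picture's height over the tangent of half this angle, whatever the lens; pixels are square), "cx", "cy" (the principal point, pixels), "k1" (the pictures are not rectified: a ray, as slopes to the right and down, at radius r is drawn at 1 + k1 r^2 times it, then the intrinsics apply), "R" (3x3) and "t" (3): a world point X has camera coordinates R X + t. Camera axes: x right, y down, z forward; pixel columns grow to the right and rows downward; lengths in m; the calibration is good to about 2 mm. A picture is of the moment at which its call begins. There is no depth.
- env.close_job(): hands the job in, once; it reports no verdict.
The state is a dict: "time_s": time; "q": joint angles; "qvel": joint speeds; "joint_efforts": joint torques, N m; "position": TCP position; "tool_rot": TCP orientation; "ft_force": force on the tool from outside, world axes, zero at the start; "wrist_torque": the same for the moment, N m; "grip_width": finger opening in m.
Only numpy, scipy, OpenCV 4.12 (cv2) and the standard library are available. Lean on these libraries where they do the work, as an engineer would, in place of code of your own. Each camera call takes 0.05 s, during which the arm holds its last target. There are 200 camera calls.

## Working session

There is one attempt and no reset: what is moved stays moved. The work goes in short steps, Python scripts to look and compute and a tool call to move; the robot and the scene stay as the last step left them, time stands still between calls to the robot, and variables do not carry over. Pictures are saved under pics/ and viewed, on a budget of 10 in all, crops included, one or two more only if the job needs it, and the job is handed in when it is done.

Besides the shell and the picture viewer there is one more tool, called by a JSON object that holds its "op" and its "data". carry_out: Moves the arm, as the interface text tells. Its arguments: {"type":"object","properties":{"motion":{"type":"array","items":{"type":"array","items":{"type":"array","items":{"type":"number"}}}},"grip_force":{"type":"number"}},"required":["motion"]}

```bash
ls; mkdir -p pics; cat > h.py <<'E'
import numpy as np, cv2, pickle
def snap(env,n,f):
    d=env.get_image(n); cv2.imwrite(f'pics/{f}.png',d['image'][:,:,::-1]); pickle.dump(d,open(f'pics/{f}.pkl','wb')); return d
def load(f): return pickle.load(open(f'pics/{f}.pkl','rb'))
def K(d):
    f=d['image'].shape[0]/2/np.tan(np.radians(d['fov_y'])/2); return np.array([[f,0,d['cx']],[0,f,d['cy']],[0,0,1]]),np.array([d['k1'],0,0,0,0.])
def ray(d,u,v):
    k,c=K(d); p=cv2.undistortPoints(np.array([[[u,v]]],float),k,c)[0,0]
    R=np.array(d['R']); t=np.array(d['t']); return -R.T@t, R.T@np.array([p[0],p[1],1])
def atz(d,u,v,z):
    o,r=ray(d,u,v); return o+r*(z-o[2])/r[2]
def proj(d,X):
    k,c=K(d); return cv2.projectPoints(np.atleast_2d(np.array(X,float)),cv2.Rodrigues(np.array(d['R']))[0],np.array(d['t'],float),k,c)[0][:,0]
E
python3 - <<'E'
from rig import env
from h import *
a=snap(env,'scene','s0');b=snap(env,'side','d0');w=snap(env,'wrist','w0')
for d in(a,b,w): print(-np.array(d['R']).T@d['t'],d['fov_y'],d['k1'])
cv2.imwrite('pics/s0b.png',cv2.resize(a['image'][:,:,::-1],(800,600),interpolation=cv2.INTER_CUBIC))
cv2.imwrite('pics/d0b.png',cv2.resize(b['image'][:,:,::-1],(800,600),interpolation=cv2.INTER_CUBIC))
print(env.observe())
E
```

```text
pics
[ 0.84880162 -0.31120973  0.69876751] 55.714876175210115 -0.0830141272148533
[0.39714697 0.75918054 0.63129526] 45.55627277743561 -0.16835391753956966
[0.54940664 0.08443345 0.37414677] 69.68611193827309 -0.061973559645774
{'time_s': 0.15, 'q': array([-1.23360021e+01,  2.18315917e+01,  7.43714819e+01,  3.67872666e-04,
        8.38575926e+01, -1.23333062e+01]), 'qvel': array([ 0.01675257, -0.158832  , -0.14846666,  0.07802769, -0.0120893 ,
       -0.06679195]), 'joint_efforts': array([ 1.94521621e-03, -4.48624384e+01, -2.31344014e+01, -1.86937300e-04,
        3.77541786e-03, -1.65174959e-05]), 'position': array([5.49795195e-01, 4.19452943e-05, 2.41877986e-01]), 'tool_rot': array([[-1.03301411e-03,  9.99999465e-01, -4.78638634e-05],
       [ 2.32448155e-04, -4.76237653e-05, -9.99999972e-01],
       [-9.99999439e-01, -1.03302520e-03, -2.32398834e-04]]), 'ft_force': array([-0.61611991, -0.19995107,  0.41685623]), 'wrist_torque': array([-0.00407995, -0.04409406,  0.02058432]), 'grip_width': 0.08535049840202504}
```

View pics/s0b.png

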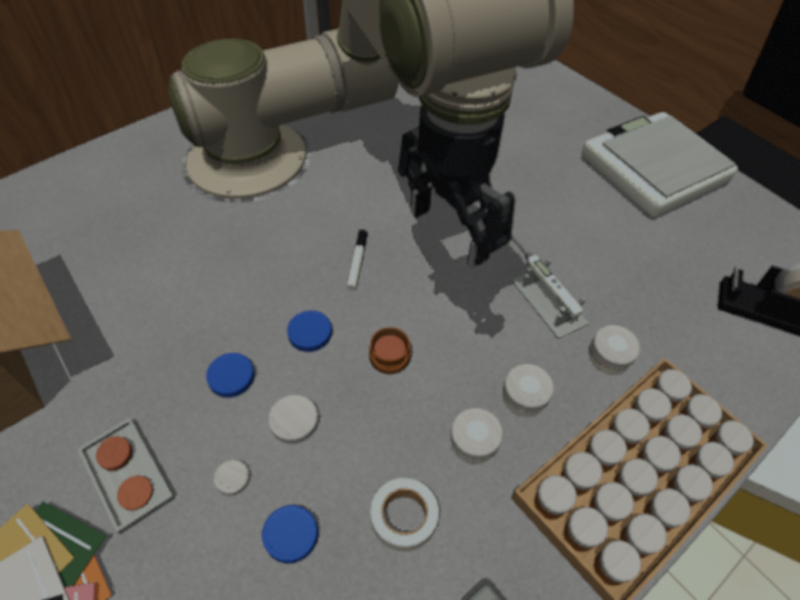

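View pics/d0b.png

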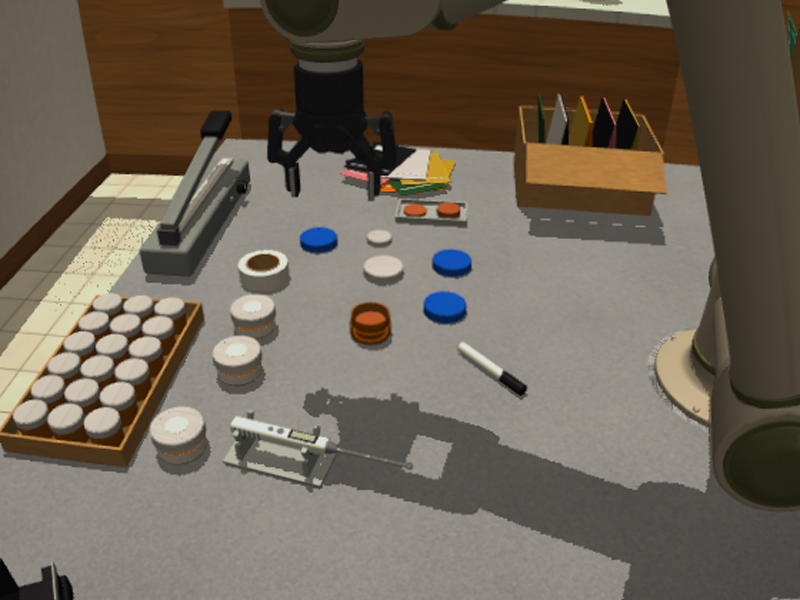

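Picture 1 (scene, 800x600): open amber jar at (390,350), white lid at (293,418), small white lid at (231,477), blue look-alikes at (309,330), (230,374) and (290,533), probe in its rest at (553,285), marker at (357,258).

Picture 2 (side): jar at (370,323), lid at (383,268), probe handle from (232,428) to (327,443), ball at (408,465).

Could be mistaken for the lid: the white 44 mm lid (231,477), the blue discs, and the capped jars at (477,432), (528,385) and (615,346). I choose the white disc at (293,418), and will check it in a close crop.

```bash
python3 - <<'E'
from h import *
# mosaic: native crops 100x75 scaled x4 
s=load('s0')['image'];d=load('d0')['image']
T=[(s,345,165),(d,155,275),(s,165,215),(d,210,165)]
t=[cv2.resize(i[y:y+75,x:x+100,::-1] if k!=1 else i[y:y+75,x:x+140,::-1][:, :140],(400,300),interpolation=cv2.INTER_CUBIC) for k,(i,x,y) in enumerate(T)]
cv2.imwrite('pics/m0.png',np.vstack([np.hstack(t[:2]),np.hstack(t[2:])]))
E
```

```text
(no output)
```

View pics/m0.png

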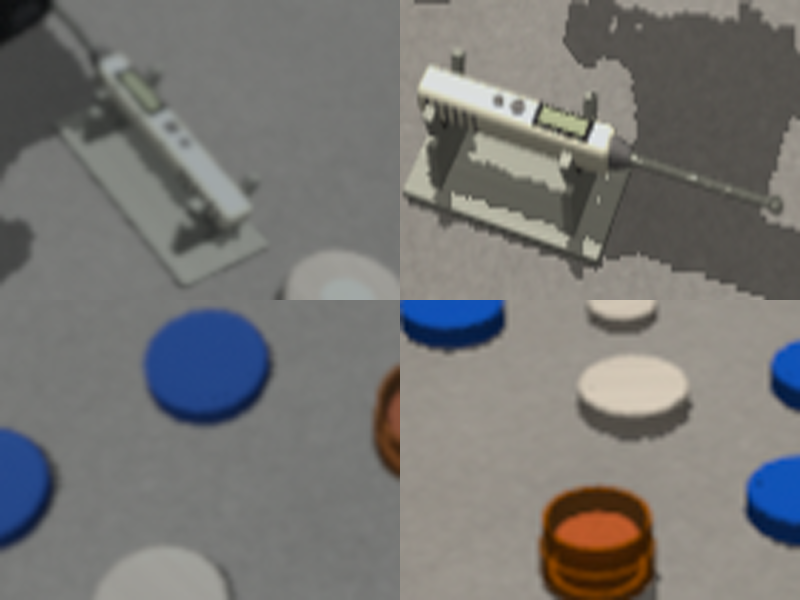

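```bash
python3 - <<'E'
from h import *
s=load('s0');d=load('d0')
np.set_printoptions(precision=4,suppress=True)
o=lambda u:u*.7-.15
S=lambda u,v:(345+u/4-.4,165+v/4-.4)
D=lambda u,v:(155+(u-400)/2.857-.3,275+v/4-.4)
print('jar side rim',atz(d,259.1,219.6,.036),'scene',atz(s,o(390),o(342),.036))
print('lid side',atz(d,267.9,185.9,.015),'scene',atz(s,o(293.5),o(415.5),.015))
print('small lid scene',atz(s,o(231),o(475),.012),'blue',atz(s,o(309),o(328),.015), atz(s,o(230),o(372),.015))
for p in[(97,63),(122,53),(222,222),(250,208)]: print('S handle',atz(s,*S(*p),.048))
for p in[(60,130),(185,285),(268,243)]: print('S base',atz(s,*S(*p),.006))
for p in[(404,193),(600,262),(632,170)]: print('D base',atz(d,*D(*p),.006))
print('ball D',atz(d,*D(776,205),.04))
for p in[(430,66),(613,128)]: print('D handle far',atz(d,*D(*p),.048))
E
```

```text
jar side rim [ 0.5136 -0.0492  0.036 ] scene [ 0.5139 -0.0508  0.036 ]
lid side [ 0.5151 -0.2108  0.015 ] scene [ 0.5163 -0.2125  0.015 ]
small lid scene [ 0.536  -0.3171  0.012 ] blue [ 0.4124 -0.1208  0.015 ] [ 0.4073 -0.2473  0.015 ]
S handle [0.5281 0.2038 0.048 ]
S handle [0.5315 0.2202 0.048 ]
S handle [0.6425 0.1772 0.048 ]
S handle [0.6456 0.1955 0.048 ]
S base [0.5296 0.1838 0.006 ]
S base [0.6443 0.1619 0.006 ]
S base [0.654  0.2181 0.006 ]
D base [0.6521 0.2202 0.006 ]
D base [0.5311 0.2423 0.006 ]
D base [0.5215 0.1906 0.006 ]
ball D [0.4333 0.231  0.04  ]
D handle far [0.6402 0.1855 0.048 ]
D handle far [0.5276 0.2075 0.048 ]
```

{"op": "carry_out", "data": {"motion": [[[3, 3.6, -20.3, -0.6, 0, 0, 8.5], [3, 3.6, -20.3, -0.6, 0, 0, 8.5], [3, 3.6, -20.3, -0.6, 0, 0, 8.5], [3, 3.6, -20.3, -0.6, 0, 0, 8.5], [3, 3.6, -20.3, -0.6, 0, 0, 8.5]]]}}

```text
time_s: 0.57
position: [0.5859, 0.2049, 0.2118]
tool_rot: [[-0.0, 0.822, 0.57], [-0.0, 0.57, -0.822], [-1.0, -0.0, -0.0]]
ft_force: [1.3, -0.8, 0.1]
grip_width: 0.0852
```

{"op": "carry_out", "data": {"motion": [[[0, 0, 0, -0.6, 0, 0, 8.5], [0, 0, 0, -0.6, 0, 0, 8.5], [0, 0, 0, -0.6, 0, 0, 8.5], [0, 0, 0, -0.6, 0, 0, 8.5], [0, 0, 0, -0.6, 0, 0, 8.5]]]}}

```text
time_s: 0.98
position: [0.5858, 0.2031, 0.2119]
tool_rot: [[-0.001, 0.356, 0.934], [-0.0, 0.934, -0.356], [-1.0, -0.0, -0.001]]
ft_force: [0.1, -0.1, -0.5]
grip_width: 0.0851
```

{"op": "carry_out", "data": {"motion": [[[0, 0, 0, -0.18, 0, 0, 8.5], [0, 0, 0, -0.18, 0, 0, 8.5], [0, 0, 0, -0.18, 0, 0, 8.5], [0, 0, 0, -0.18, 0, 0, 8.5]]]}}

```text
time_s: 1.32
position: [0.5859, 0.203, 0.2121]
tool_rot: [[-0.0, 0.192, 0.981], [-0.0, 0.981, -0.192], [-1.0, -0.0, -0.0]]
ft_force: [0.2, -0.5, -0.1]
grip_width: 0.085
```

```bash
python3 - <<'E'
from rig import env
from h import *
w=snap(env,'wrist','w1')
i=cv2.resize(w['image'][:,:,::-1],(800,600),interpolation=cv2.INTER_CUBIC)
cv2.imwrite('pics/w1b.png',i)
print(-np.array(w['R']).T@w['t'], proj(w,[[.586,.203,.04],[.434,.232,.04]])/.7, env.observe()['q'])
E
```

```text
[0.50217581 0.21882262 0.3444593 ] [[392.71114206 275.34762304]
 [391.66822068  38.92453233]] [ 8.18552866e+00  3.01280188e+01  6.53482142e+01  1.86183652e-03
  8.45475861e+01 -7.07607003e+01]
```

View pics/w1b.png

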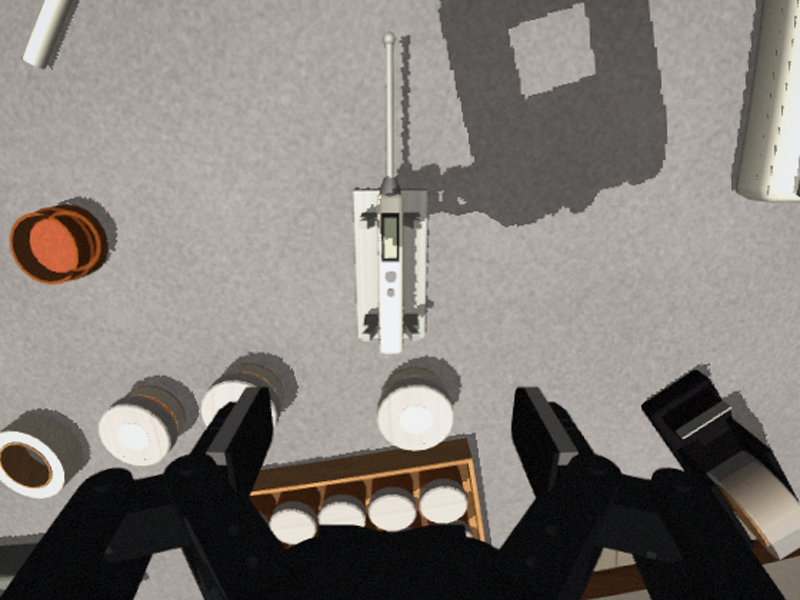

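```bash
python3 - <<'E'
from h import *
np.set_printoptions(precision=4,suppress=True)
w=load('w1');o=lambda u:u*.7-.15
for n,u,v,z in[('ball',389.5,38.5,.04),('rear',391,352,.048),('rear low',391,352,.040),('front',390.5,194,.048),('jar',50,243,.030),('mid',390.7,275,.048),('capjar',416,420,.05)]: print(n,atz(w,o(u),o(v),z))
E
```

```text
ball [0.4333 0.2306 0.04  ]
rear [0.6426 0.1905 0.048 ]
rear low [0.6464 0.1897 0.04  ]
front [0.5276 0.2127 0.048 ]
jar [ 0.5116 -0.0515  0.03  ]
mid [0.5831 0.2019 0.048 ]
capjar [0.7048 0.1987 0.05  ]
```

Picture 4 (wrist): ball at (390,38), handle from (390,194) to (391,352), jar at (58,243). The handle centre comes out at (0.5855, 0.2015), with yaw matching the tool's. I'm descending to grasp it.

{"op": "carry_out", "data": {"motion": [[[4, -0.15, 0, 0, 0, 0, 6], [8, -0.15, 0, 0, 0, 0, 6], [12, -0.15, 0, 0, 0, 0, 5], [15.5, -0.15, 0, 0, 0, 0, 5], [18, -0.15, 0, 0, 0, 0, 5]]], "grip_force": 40}}

```text
time_s: 1.78
position: [0.5844, 0.2013, 0.0291]
tool_rot: [[-0.004, 0.192, 0.981], [-0.001, 0.981, -0.192], [-1.0, -0.001, -0.003]]
ft_force: [1.1, 0.5, -0.2]
grip_width: 0.0502
```

{"op": "carry_out", "data": {"motion": [[[0, 0, 0, 0, 0, 0, 4], [0, 0, 0, 0, 0, 0, 3], [0, 0, 0, 0, 0, 0, 2.5], [0, 0, 0, 0, 0, 0, 2], [0, 0, 0, 0, 0, 0, 2]]]}}

```text
time_s: 2.2
position: [0.5865, 0.2017, 0.0342]
tool_rot: [[0.003, 0.19, 0.982], [0.0, 0.982, -0.19], [-1.0, 0.001, 0.003]]
ft_force: [-0.1, -0.2, 0.2]
grip_width: 0.0199
```

{"op": "carry_out", "data": {"motion": [[[0, 0, 0, 0, 0, 0, 1.5], [0, 0, 0, 0, 0, 0, 1], [0, 0, 0, 0, 0, 0, 1], [0, 0, 0, 0, 0, 0, 1], [0, 0, 0, 0, 0, 0, 1]]], "grip_force": 70}}

```text
time_s: 2.62
position: [0.5865, 0.2017, 0.0343]
tool_rot: [[0.003, 0.19, 0.982], [0.0, 0.982, -0.19], [-1.0, 0.001, 0.003]]
ft_force: [-1.1, 0.5, 7.1]
grip_width: 0.0171
```

{"op": "carry_out", "data": {"motion": [[[-0.5, 0, 0, 0, 0, 0, 1], [-1.5, 0, 0, 0, 0, 0, 1], [-3.5, 0, 0, 0, 0, 0, 1], [-6, 0, 0, 0, 0, 0, 1], [-8.5, 0, 0, 0, 0, 0, 1]]]}}

```text
time_s: 3.03
position: [0.5855, 0.2015, 0.1192]
tool_rot: [[-0.0, 0.19, 0.982], [0.0, 0.982, -0.19], [-1.0, 0.0, -0.0]]
ft_force: [1.0, 0.1, -0.1]
grip_width: 0.0166
```

{"op": "carry_out", "data": {"motion": [[[-2.5, 0, 0, 0, 0, 0, 1], [-5, 0, 0, 0, 0, 0, 1], [-7, 0, 0, 0, 0, 0, 1], [-8, 0, 0, 0, 0, 0, 1], [-8, 0, 0, 0, 0, 0, 1]]]}}

```text
time_s: 3.45
position: [0.5863, 0.2017, 0.2003]
tool_rot: [[0.005, 0.19, 0.982], [0.001, 0.982, -0.19], [-1.0, 0.002, 0.005]]
ft_force: [-0.2, 0.1, -1.4]
grip_width: 0.0167
```

{"op": "carry_out", "data": {"motion": [[[0, -2, 0.6, 0, -0.1, 0, 1], [0, -4.5, 1.3, 0, -0.2, 0, 1], [0, -7.5, 2.1, 0, -0.3, 0, 1], [0, -10.5, 3, 0, -0.4, 0, 1], [0, -13, 3.7, 0, -0.45, 0, 1]]]}}

```text
time_s: 3.87
position: [0.5955, 0.0657, 0.1959]
tool_rot: [[0.428, 0.189, 0.884], [-0.084, 0.982, -0.17], [-0.9, -0.001, 0.436]]
ft_force: [1.5, 0.2, -0.8]
grip_width: 0.0167
```

{"op": "carry_out", "data": {"motion": [[[0.4, -3, 0.7, 0, -0.1, 0, 1], [0.9, -6, 1.4, 0, -0.2, 0, 1], [1.4, -9, 2.1, 0, -0.3, 0, 1], [1.8, -11.5, 2.8, 0, -0.38, 0, 1], [2.1, -13.1, 3.1, 0, -0.42, 0, 1]]]}}

```text
time_s: 4.28
position: [0.6072, -0.0423, 0.1911]
tool_rot: [[0.71, 0.173, 0.683], [-0.114, 0.985, -0.132], [-0.695, 0.016, 0.719]]
ft_force: [0.5, 0.2, -0.7]
grip_width: 0.0168
```

{"op": "carry_out", "data": {"motion": [[[0, 0, 0, 0, 0, 0, 1], [0, 0, 0, 0, 0, 0, 1], [0, 0, 0, 0, 0, 0, 1]]]}}

```text
time_s: 4.53
position: [0.6086, -0.0401, 0.1929]
tool_rot: [[0.711, 0.17, 0.683], [-0.112, 0.985, -0.13], [-0.695, 0.016, 0.719]]
ft_force: [-0.3, 0.7, -0.4]
grip_width: 0.0168
```

```bash
python3 - <<'E'
from rig import env
from h import *
np.set_printoptions(precision=4,suppress=True)
s=snap(env,'scene','s2');d=snap(env,'side','d2');w=snap(env,'wrist','w2')
a=s['image'][170:320,200:400,::-1];b=d['image'][120:270,180:380,::-1];c=w['image'][:,:,::-1]
cv2.imwrite('pics/m2.png',np.vstack([np.hstack([cv2.resize(x,(400,300),interpolation=cv2.INTER_CUBIC) for x in(a,b)]),np.hstack([cv2.resize(c,(400,300)),np.zeros((300,400,3),np.uint8)])]))
o=env.observe();R=o['tool_rot'];p=o['position']
tip=p+R@[-.0057,0,-.156]
print(o,tip);print(proj(s,tip),proj(d,tip),proj(w,tip))
E
```

```text
{'time_s': 4.6833, 'q': array([ -17.369 ,   19.0022,  103.0854,   26.9499,   13.5785, -120.9444]), 'qvel': array([-0.1   , -0.0895,  0.0434,  0.8427, -0.0355, -1.0258]), 'joint_efforts': array([ -0.1547, -37.9203, -18.8862,   0.2237,  -1.8334,   0.0534]), 'position': array([ 0.6088, -0.0398,  0.1933]), 'tool_rot': array([[ 0.7117,  0.1694,  0.6818],
       [-0.1111,  0.9854, -0.1289],
       [-0.6937,  0.016 ,  0.7201]]), 'ft_force': array([ 0.2168, -0.0269, -0.3781]), 'wrist_torque': array([0.0216, 0.3753, 0.007 ]), 'grip_width': 0.01681320491880409} [ 0.4984 -0.0191  0.0849]
[[281.0051 211.6407]] [[264.5411 208.6659]] [[ 275.8305 -103.1928]]
```

View pics/m2.png

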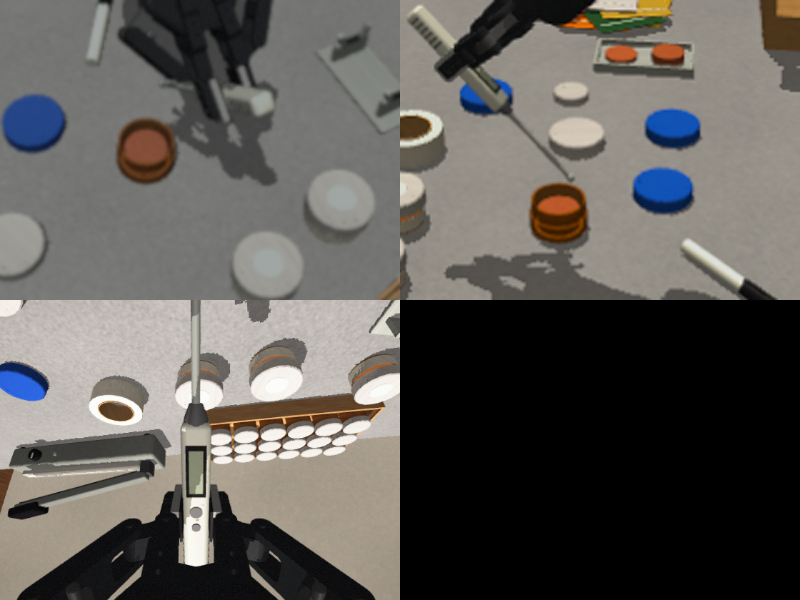

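Picture 5 (mosaic): the probe is held straight and its tip, at (571,177) in the side tile, matches my model within 1 px. The wrist is near singular (j5 at 13.6°), so I'll use a flatter pitch of about 38° and turn the yaw away.

```bash
cat >> h.py <<'E'
from scipy.spatial.transform import Rotation as Ro
TIP=np.array([-.0057,0,-.156])
def Rt(pitch,yaw): # tool orientation: fingers down, pitched (deg); yaw = azimuth of h (opposite to the tip direction)
    p,a=np.radians([pitch,yaw]); h=np.array([np.cos(a),np.sin(a),0]); u=np.array([0,0,1.])
    x=-np.cos(p)*u+np.sin(p)*h; z=np.cos(p)*h+np.sin(p)*u; return np.c_[x,np.cross(z,x),z]
def go(env,R,p,tip=True):
    o=env.observe(); R0=o['tool_rot']; t=np.array(p)-R@TIP if tip else np.array(p)
    print('shift cm',np.round(R0.T@(t-o['position'])*100,2),'turn',np.round(Ro.from_matrix(R0.T@R).as_rotvec(),3),'tip now',np.round(o['position']+R0@TIP,4))
E
python3 - <<'E'
from rig import env
from h import *
R=Rt(38,14); h=np.array([np.cos(np.radians(14)),np.sin(np.radians(14)),0])
tip=np.array([.513,-.0503,.075])-.012*h
go(env,R,tip); print(tip-R@TIP)
d=load('d2');s=load('d0')
# stone height: native row of stone top centre in side view
for z in(.009,.015,.02,.025,.036): print(z,proj(d,[.513,-.0503,z]))
E
```

```text
shift cm [ 2.75  1.91 -1.11] turn [-0.319  0.142  0.266] tip now [ 0.4984 -0.0191  0.0849]
[ 0.62403962 -0.02261471  0.16655153]
0.009 [[259.64537418 229.93687077]]
0.015 [[259.60735321 227.60341506]]
0.02 [[259.57559213 225.64635817]]
0.025 [[259.54376207 223.67785402]]
0.036 [[259.47349758 219.30650734]]
```

{"op": "carry_out", "data": {"motion": [[[0, 0.3, -0.5, -0.06, 0.05, 0.05, 1], [0.7, 0.7, -0.7, -0.12, 0.08, 0.1, 1], [1.3, 1.2, -0.9, -0.2, 0.1, 0.17, 1], [2, 1.6, -1, -0.27, 0.12, 0.22, 1], [2.75, 1.91, -1.11, -0.319, 0.142, 0.266, 1]]]}}

```text
time_s: 5.1
position: [0.6241, -0.0229, 0.1665]
tool_rot: [[0.596, -0.246, 0.764], [0.15, 0.969, 0.194], [-0.789, -0.001, 0.615]]
ft_force: [0.6, -0.1, -0.5]
grip_width: 0.017
```

{"op": "carry_out", "data": {"motion": [[[0, 0, 0, 0, 0, 0, 1], [0, 0, 0, 0, 0, 0, 1], [0, 0, 0, 0, 0, 0, 1]]]}}

```text
time_s: 5.35
position: [0.6237, -0.023, 0.1666]
tool_rot: [[0.598, -0.24, 0.765], [0.147, 0.971, 0.189], [-0.788, -0.0, 0.616]]
ft_force: [-0.9, 0.4, -0.2]
grip_width: 0.0171
```

```bash
python3 - <<'E'
from rig import env
from h import *
np.set_printoptions(precision=4,suppress=True)
R=Rt(38,14); h=np.array([np.cos(np.radians(14)),np.sin(np.radians(14)),0])
tip=np.array([.513,-.0503,.055])-.012*h
go(env,R,tip); o=env.observe(); print(o['q'],o['ft_force'])
E
```

```text
shift cm [ 1.6   0.03 -1.19] turn [-0.002  0.     0.002] tip now [ 0.5009 -0.0534  0.075 ]
[ -21.2741   23.1826   96.4713   39.1292   34.1483 -152.9708] [-0.9309  0.4006 -0.1759]
```

{"op": "carry_out", "data": {"motion": [[[0.6, 0, -0.45, 0, 0, 0, 1], [1.2, 0, -0.9, 0, 0, 0, 1], [1.6, 0, -1.2, 0, 0, 0, 1], [1.6, 0, -1.2, 0, 0, 0, 1], [1.6, 0, -1.2, 0, 0, 0, 1]]]}}

```text
time_s: 5.77
position: [0.6242, -0.0233, 0.1459]
tool_rot: [[0.597, -0.241, 0.765], [0.148, 0.971, 0.19], [-0.788, 0.0, 0.615]]
ft_force: [0.2, -0.2, -1.4]
grip_width: 0.0166
```

```bash
python3 - <<'E'
from rig import env
from h import *
np.set_printoptions(precision=4,suppress=True)
s=snap(env,'scene','s3');d=snap(env,'side','d3')
a=s['image'][190:265,235:335,::-1];b=d['image'][165:240,210:310,::-1]
cv2.imwrite('pics/m3.png',np.hstack([cv2.resize(x,(400,300),interpolation=cv2.INTER_CUBIC) for x in(a,b)]))
o=env.observe();tip=o['position']+o['tool_rot']@TIP
print(tip,o['q'],o['ft_force']);print((proj(s,tip)-[235,190])*4,(proj(d,tip)-[210,165])*4)
E
```

```text
[ 0.5018 -0.0539  0.055 ] [ -21.3017   24.9697   97.7385   42.2675   31.8744 -156.7688] [0.2495 0.1097 0.5371]
[[131.3161 162.7174]] [[220.4714 183.8718]]
```

View pics/m3.png

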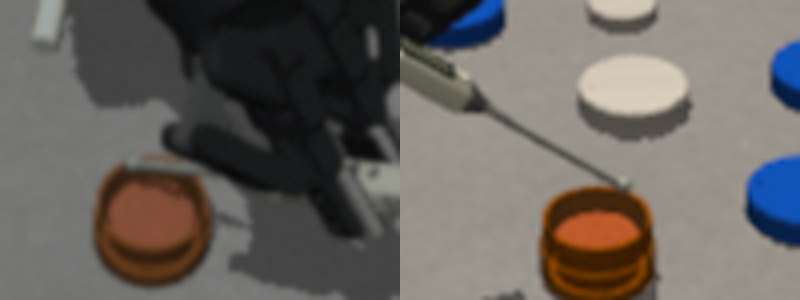

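Picture 6: in the scene tile the tip is at (130,163), over the jar, and in the side tile at (623,183). Both match the model. I'll ease the yaw back, since j6 is nearing its limit, and go on down.

```bash
python3 - <<'E'
from rig import env
from h import *
R=Rt(38,6); h=np.array([np.cos(np.radians(6)),np.sin(np.radians(6)),0])
for z in(.055,.040,.033):go(env,R,np.array([.513,-.0503,z])-.009*h)
E
```

```text
shift cm [ 0.11 -1.55  0.12] turn [ 0.109  0.001 -0.085] tip now [ 0.5018 -0.0539  0.055 ]
shift cm [ 1.29 -1.54 -0.8 ] turn [ 0.109  0.001 -0.085] tip now [ 0.5018 -0.0539  0.055 ]
shift cm [ 1.84 -1.54 -1.23] turn [ 0.109  0.001 -0.085] tip now [ 0.5018 -0.0539  0.055 ]
```

{"op": "carry_out", "data": {"motion": [[[0, -0.8, 0.1, 0.05, 0, -0.04, 1], [0.11, -1.55, 0.12, 0.109, 0, -0.085, 1], [0.6, -1.55, -0.3, 0.109, 0, -0.085, 1], [1, -1.55, -0.6, 0.109, 0, -0.085, 1], [1.29, -1.54, -0.8, 0.109, 0, -0.085, 1]]]}}

```text
time_s: 6.28
position: [0.6294, -0.0376, 0.1305]
tool_rot: [[0.612, -0.107, 0.784], [0.066, 0.994, 0.084], [-0.788, 0.0, 0.615]]
ft_force: [-0.8, 0.5, -1.7]
grip_width: 0.0165
```

{"op": "carry_out", "data": {"motion": [[[0, 0, 0, 0, 0, 0, 1], [0, 0, 0, 0, 0, 0, 1], [0, 0, 0, 0, 0, 0, 1]]]}}

```text
time_s: 6.53
position: [0.6298, -0.038, 0.1314]
tool_rot: [[0.613, -0.105, 0.783], [0.065, 0.994, 0.083], [-0.788, -0.0, 0.616]]
ft_force: [0.6, 0.1, -0.6]
grip_width: 0.0168
```

```bash
python3 - <<'E'
from rig import env
from h import *
np.set_printoptions(precision=4,suppress=True)
R=Rt(38,6); h=np.array([np.cos(np.radians(6)),np.sin(np.radians(6)),0])
for z in(.036,.032):go(env,R,np.array([.513,-.0503,z])-.009*h)
o=env.observe();print(o['q'],o['ft_force'],o['wrist_torque'],o['joint_efforts'])
E
```

```text
shift cm [ 0.31 -0.   -0.24] turn [ 0.001  0.    -0.   ] tip now [ 0.5041 -0.0513  0.0398]
shift cm [ 0.62 -0.   -0.48] turn [ 0.001  0.    -0.   ] tip now [ 0.5041 -0.0513  0.0398]
[ -20.5446   26.4108   98.5761   39.9122   25.4423 -148.5982] [ 0.6019  0.1102 -0.5691] [-0.0306  0.2925 -0.0014] [ -0.0011 -43.2805 -17.3256   0.6939  -0.9584  -0.0251]
```

{"op": "carry_out", "data": {"motion": [[[0.2, 0, -0.15, 0, 0, 0, 1], [0.4, 0, -0.3, 0, 0, 0, 1], [0.6, 0, -0.46, 0, 0, 0, 1], [0.67, 0, -0.52, 0, 0, 0, 1], [0.67, 0, -0.52, 0, 0, 0, 1]]]}}

```text
time_s: 6.95
position: [0.6296, -0.0379, 0.1225]
tool_rot: [[0.612, -0.105, 0.784], [0.065, 0.994, 0.083], [-0.788, 0.0, 0.615]]
ft_force: [0.7, -0.2, -1.0]
grip_width: 0.017
```

```bash
cat > f.py <<'E'
from rig import env
from h import *
o=env.observe();print(np.round(o['position']+o['tool_rot']@TIP,4),np.round(o['ft_force'],2),np.round(o['wrist_torque'],3))
E
python3 f.py
```

```text
[ 0.5039 -0.0512  0.031 ] [ 0.69 -0.23 -0.99] [-0.03   0.427 -0.056]
```

{"op": "carry_out", "data": {"motion": [[[0.04, 0, -0.03, 0, 0, 0, 1], [0.08, 0, -0.06, 0, 0, 0, 1], [0.08, 0, -0.06, 0, 0, 0, 1], [0.08, 0, -0.06, 0, 0, 0, 1]]]}}

```text
time_s: 7.28
position: [0.6298, -0.0379, 0.122]
tool_rot: [[0.613, -0.105, 0.783], [0.065, 0.994, 0.083], [-0.788, -0.0, 0.616]]
ft_force: [-0.9, 0.1, -0.2]
grip_width: 0.0165
```

```bash
python3 f.py
```

```text
[ 0.5041 -0.0512  0.0304] [-0.94  0.1  -0.19] [-0.015  0.333  0.012]
```

```bash
cat > f.py <<'E'
from rig import env
from h import *
L=[]
for i in range(4):
    o=env.observe();L.append(np.r_[o['position']+o['tool_rot']@TIP,o['ft_force'],o['wrist_torque']]); env.get_image('wrist')
print(np.round(np.mean(L,0),4),np.round(np.std(L,0)[3:],2))
E
python3 f.py
```

```text
[ 0.5041 -0.0512  0.0304 -0.0734 -0.1762 -0.4466 -0.0553  0.3504  0.0037] [0.56 0.37 0.19 0.03 0.02 0.02]
```

{"op": "carry_out", "data": {"motion": [[[0.04, 0, -0.03, 0, 0, 0, 1], [0.08, 0, -0.06, 0, 0, 0, 1], [0.08, 0, -0.06, 0, 0, 0, 1]]]}}

```text
time_s: 7.73
position: [0.6298, -0.0379, 0.1208]
tool_rot: [[0.612, -0.105, 0.784], [0.065, 0.994, 0.083], [-0.788, -0.0, 0.616]]
ft_force: [0.0, -0.0, -0.9]
grip_width: 0.0167
```

```bash
python3 f.py
```

```text
[ 0.5041 -0.0512  0.0293 -0.588   0.0672 -0.4147 -0.04    0.3484 -0.0072] [0.49 0.45 0.43 0.02 0.02 0.05]
```

{"op": "carry_out", "data": {"motion": [[[0.04, 0, -0.03, 0, 0, 0, 1], [0.08, 0, -0.06, 0, 0, 0, 1], [0.08, 0, -0.06, 0, 0, 0, 1]]]}}

```text
time_s: 8.18
position: [0.6298, -0.0379, 0.1198]
tool_rot: [[0.612, -0.105, 0.783], [0.065, 0.994, 0.083], [-0.788, -0.0, 0.616]]
ft_force: [0.4, -0.3, -1.0]
grip_width: 0.0168
```

```bash
python3 f.py
```

```text
[ 0.5041 -0.0512  0.0283  0.0849 -0.0868 -0.6916 -0.0108  0.3452  0.018 ] [0.2  0.25 0.24 0.04 0.01 0.01]
```

{"op": "carry_out", "data": {"motion": [[[0.04, 0, -0.03, 0, 0, 0, 1], [0.04, 0, -0.03, 0, 0, 0, 1]]]}}

```text
time_s: 8.55
position: [0.6298, -0.0379, 0.1193]
tool_rot: [[0.612, -0.105, 0.783], [0.065, 0.994, 0.083], [-0.788, -0.0, 0.616]]
ft_force: [0.5, -0.2, -1.3]
grip_width: 0.0169
```

```bash
python3 f.py
```

```text
[ 0.5041 -0.0512  0.0278  0.04   -0.1161 -0.7221 -0.0179  0.3763  0.0189] [0.45 0.33 0.46 0.01 0.02 0.05]
```

{"op": "carry_out", "data": {"motion": [[[0.04, 0, -0.03, 0, 0, 0, 1], [0.04, 0, -0.03, 0, 0, 0, 1]]]}}

```text
time_s: 8.92
position: [0.6298, -0.0379, 0.1189]
tool_rot: [[0.613, -0.105, 0.783], [0.065, 0.994, 0.083], [-0.788, -0.0, 0.616]]
ft_force: [0.4, -0.3, -1.2]
grip_width: 0.0168
```

```bash
python3 f.py
```

```text
[ 0.5041 -0.0512  0.0273  0.2845  0.0851 -1.086  -0.0183  0.3582  0.0115] [0.15 0.45 0.41 0.02 0.01 0.02]
```

```bash
python3 - <<'E'
from h import *
d=load('d3')
for z in(.014,.017,.02,.022,.025): print(z,proj(d,[[.513,-.0503-.022,z],[.513-.022,-.0503,z]]).round(1).tolist())
i=d['image'][212:230,259].tolist(); print(i)
E
```

```text
0.014 [[261.0, 221.7], [270.3, 228.7]]
0.017 [[261.0, 220.5], [270.3, 227.6]]
0.02 [[261.0, 219.3], [270.3, 226.4]]
0.022 [[261.0, 218.6], [270.3, 225.6]]
0.025 [[260.9, 217.4], [270.3, 224.4]]
[[91, 50, 9], [66, 38, 12], [67, 38, 12], [66, 38, 12], [67, 38, 13], [103, 53, 20], [162, 78, 35], [188, 89, 42], [187, 89, 42], [188, 89, 41], [190, 90, 43], [190, 91, 45], [189, 90, 43], [189, 89, 42], [178, 86, 27], [128, 62, 0], [66, 32, 1], [64, 31, 4]]
```

{"op": "carry_out", "data": {"motion": [[[0.04, 0, -0.03, 0, 0, 0, 1], [0.04, 0, -0.03, 0, 0, 0, 1]]]}}

```text
time_s: 9.28
position: [0.6299, -0.0379, 0.1184]
tool_rot: [[0.613, -0.105, 0.783], [0.064, 0.994, 0.083], [-0.788, -0.0, 0.616]]
ft_force: [0.8, 0.1, -0.2]
grip_width: 0.0164
```

```bash
python3 f.py
```

```text
[ 0.5042 -0.0512  0.0268  0.6711  0.0019 -0.0657 -0.0208  0.3631 -0.0107] [0.38 0.25 0.17 0.02 0.04 0.01]
```

{"op": "carry_out", "data": {"motion": [[[0.03, 0, -0.02, 0, 0, 0, 1], [0.03, 0, -0.02, 0, 0, 0, 1]]]}}

```text
time_s: 9.65
position: [0.63, -0.038, 0.1182]
tool_rot: [[0.613, -0.105, 0.783], [0.064, 0.994, 0.083], [-0.788, -0.0, 0.616]]
ft_force: [0.2, 0.4, 1.1]
grip_width: 0.0163
```

```bash
python3 f.py
```

```text
[ 0.5043 -0.0512  0.0266  0.598  -0.0186  0.7553 -0.0156  0.2584  0.0225] [0.25 0.36 0.39 0.02 0.01 0.01]
```

{"op": "carry_out", "data": {"motion": [[[0.03, 0, -0.02, 0, 0, 0, 1], [0.05, 0, -0.04, 0, 0, 0, 1]]]}}

```text
time_s: 10.02
position: [0.6301, -0.038, 0.1177]
tool_rot: [[0.613, -0.105, 0.783], [0.064, 0.994, 0.083], [-0.787, -0.0, 0.616]]
ft_force: [1.0, 0.6, 2.7]
grip_width: 0.0165
```

```bash
python3 f.py
```

```text
[ 0.5044 -0.0513  0.026   1.3387  0.2255  2.6625  0.0347  0.1008 -0.0059] [0.25 0.2  0.27 0.03 0.04 0.02]
```

Contact is clear at about 3.5 N. I'll hold there, then lift straight out.

{"op": "carry_out", "data": {"motion": [[[0, 0, 0, 0, 0, 0, 1], [0, 0, 0, 0, 0, 0, 1], [0, 0, 0, 0, 0, 0, 1], [0, 0, 0, 0, 0, 0, 1], [0, 0, 0, 0, 0, 0, 1]]]}}

```text
time_s: 10.63
position: [0.6299, -0.038, 0.1175]
tool_rot: [[0.613, -0.105, 0.783], [0.064, 0.994, 0.083], [-0.788, -0.0, 0.616]]
ft_force: [1.2, -0.4, 2.9]
grip_width: 0.017
```

{"op": "carry_out", "data": {"motion": [[[0, 0, 0, 0, 0, 0, 1], [0, 0, 0, 0, 0, 0, 1], [0, 0, 0, 0, 0, 0, 1], [0, 0, 0, 0, 0, 0, 1], [0, 0, 0, 0, 0, 0, 1]]]}}

```text
time_s: 11.05
position: [0.6299, -0.0379, 0.1174]
tool_rot: [[0.613, -0.105, 0.783], [0.065, 0.994, 0.083], [-0.788, -0.0, 0.616]]
ft_force: [1.5, 0.4, 2.8]
grip_width: 0.017
```

```bash
python3 f.py
```

```text
[ 0.5042 -0.0512  0.0258  1.5451  0.2404  2.8204 -0.0657  0.0537 -0.017 ] [0.34 0.44 0.15 0.01 0.02 0.01]
```

{"op": "carry_out", "data": {"motion": [[[-0.4, 0, 0.3, 0, 0, 0, 1], [-1.2, 0, 0.9, 0, 0, 0, 1], [-2.4, 0, 1.8, 0, 0, 0, 1], [-4, 0, 3, 0, 0, 0, 1], [-4.5, 0, 3.5, 0, 0, 0, 1]]]}}

```text
time_s: 11.67
position: [0.6297, -0.038, 0.1765]
tool_rot: [[0.614, -0.105, 0.783], [0.064, 0.994, 0.083], [-0.787, -0.001, 0.617]]
ft_force: [0.1, -0.2, -0.9]
grip_width: 0.0168
```

```bash
python3 f.py; python3 - <<'E'
from rig import env
from h import *
go(env,Rt(0,-11.07),[.5863,.2017,.2003],False); print(env.observe()['q'])
E
```

```text
[ 0.5043 -0.0513  0.084   0.2906 -0.1745 -0.449  -0.0485  0.3356  0.0384] [0.18 0.05 0.88 0.03 0.06 0.03]
shift cm [-3.18 24.26  0.27] turn [ 0.288  0.657 -0.099] tip now [ 0.5033 -0.051   0.082 ]
[ -20.53266733   22.73268121   95.70895493   32.5358858    30.80571589
 -140.23859572]
```

{"op": "carry_out", "data": {"motion": [[[-1, 2.5, 0, 0.04, 0.09, -0.01, 1], [-1.5, 6, 0.1, 0.08, 0.19, -0.03, 1], [-2, 10, 0.1, 0.12, 0.28, -0.04, 1], [-2.3, 13.5, 0.2, 0.17, 0.38, -0.06, 1], [-2.6, 16, 0.2, 0.2, 0.46, -0.07, 1]]]}}

```text
time_s: 12.28
position: [0.6003, 0.1037, 0.193]
tool_rot: [[0.258, 0.076, 0.963], [0.004, 0.997, -0.08], [-0.966, 0.025, 0.257]]
ft_force: [0.9, 0.1, -1.0]
grip_width: 0.0169
```

{"op": "carry_out", "data": {"motion": [[[0, 0, 0, 0, 0, 0, 1], [0, 0, 0, 0, 0, 0, 1]]]}}

```text
time_s: 12.45
position: [0.6015, 0.1063, 0.193]
tool_rot: [[0.263, 0.066, 0.963], [0.009, 0.997, -0.071], [-0.965, 0.027, 0.262]]
ft_force: [0.4, -0.6, -1.6]
grip_width: 0.0165
```

```bash
python3 - <<'E'
from rig import env
from h import *
go(env,Rt(0,-11.07),[.5863,.2017,.2003],False); print(env.observe()['q'])
E
```

```text
shift cm [-1.01  9.43 -1.95] turn [ 0.123  0.263 -0.044] tip now [0.4498 0.1174 0.1577]
[ -1.43406465  24.27846148  80.45690277   1.0380516   60.04717569
 -87.83431759]
```

{"op": "carry_out", "data": {"motion": [[[-0.4, 3, -0.7, 0.04, 0.1, -0.01, 1], [-0.8, 6.5, -1.4, 0.09, 0.2, -0.03, 1], [-1.01, 9.43, -1.95, 0.123, 0.263, -0.044, 1], [-1.01, 9.43, -1.95, 0.123, 0.263, -0.044, 1]]]}}

```text
time_s: 12.78
position: [0.5869, 0.2025, 0.1997]
tool_rot: [[-0.003, 0.195, 0.981], [0.002, 0.981, -0.195], [-1.0, 0.001, -0.004]]
ft_force: [0.1, -0.2, -1.3]
grip_width: 0.0168
```

```bash
python3 - <<'E'
from rig import env
from h import *
w=snap(env,'wrist','w4'); go(env,Rt(0,-11.07),[.5865,.2017,.08],False)
i=w['image'][20:320,80:480,::-1]
cv2.imwrite('pics/w4b.png',cv2.resize(i,(800,600),interpolation=cv2.INTER_CUBIC))
for X in([.586,.2015,.032],[.4333,.2306,.04]): print((proj(w,X)-[80,20])*2)
o=env.observe();print((proj(w,[o['position']+o['tool_rot']@TIP,o['position']+o['tool_rot']@[-.0057,0,0]])-[80,20])*2)
E
```

```text
shift cm [11.94  0.13 -0.06] turn [-0.002 -0.001 -0.   ] tip now [0.434  0.2306 0.2053]
[[387.2161586  347.21917238]]
[[383.91464214   4.99143857]]
[[ 378.50669862 -237.87883776]
 [ 382.23848702  541.74382152]]
```

View pics/w4b.png

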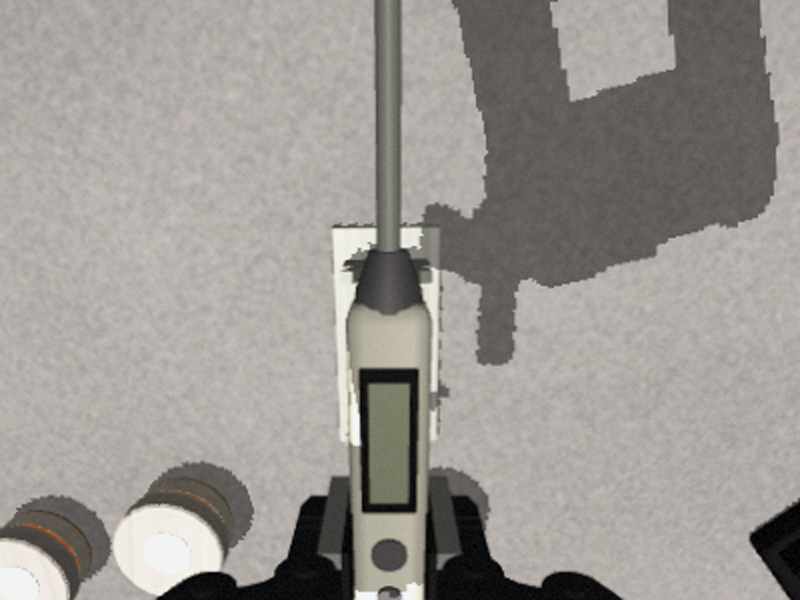

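Picture 7 (wrist): the probe is straight in the jaws, shaft at column 388, with the rest's base (335–438) centred beneath it. Lowering.

{"op": "carry_out", "data": {"motion": [[[3, 0, 0, 0, 0, 0, 1], [6, 0, 0, 0, 0, 0, 1], [9, 0, 0, 0, 0, 0, 1], [11.5, 0, 0, 0, 0, 0, 1], [11.9, 0, 0, 0, 0, 0, 1]]]}}

```text
time_s: 13.25
position: [0.5845, 0.1968, 0.0771]
tool_rot: [[-0.008, 0.198, 0.98], [-0.001, 0.98, -0.198], [-1.0, -0.003, -0.007]]
ft_force: [-1.4, 0.6, -1.4]
grip_width: 0.0166
```

{"op": "carry_out", "data": {"motion": [[[0, 0, 0, 0, 0, 0, 1], [0, 0, 0, 0, 0, 0, 1], [0, 0, 0, 0, 0, 0, 1]]]}}

```text
time_s: 13.5
position: [0.5879, 0.1987, 0.0842]
tool_rot: [[0.004, 0.197, 0.98], [0.0, 0.98, -0.197], [-1.0, 0.001, 0.004]]
ft_force: [-0.1, -0.6, -1.5]
grip_width: 0.0168
```

```bash
python3 f.py; python3 - <<'E'
from rig import env
from h import *
go(env,Rt(0,-11.0),[.5865,.2017,.0343],False); print(env.observe()['position'])
E
```

```text
[ 0.4347  0.2297  0.0891  0.023  -0.4341 -0.8945  0.0076 -0.0108 -0.0128] [0.3  0.68 0.59 0.03 0.02 0.01]
shift cm [ 4.91  0.23 -0.14] turn [-0.006  0.003 -0.   ] tip now [0.4344 0.2299 0.0887]
[0.58731752 0.19918578 0.08344285]
```

{"op": "carry_out", "data": {"motion": [[[0.5, 0.24, -0.12, -0.006, 0.003, 0, 1], [1.5, 0.24, -0.12, -0.006, 0.003, 0, 1], [2.3, 0.24, -0.12, -0.006, 0.003, 0, 1], [2.3, 0.24, -0.12, -0.006, 0.003, 0, 1], [2.3, 0.24, -0.12, -0.006, 0.003, 0, 1]]]}}

```text
time_s: 14.12
position: [0.5859, 0.2017, 0.0584]
tool_rot: [[-0.004, 0.191, 0.982], [-0.0, 0.982, -0.191], [-1.0, -0.001, -0.004]]
ft_force: [0.0, 0.0, -0.8]
grip_width: 0.0168
```

```bash
python3 f.py; python3 - <<'E'
from rig import env
from h import *
go(env,Rt(0,-11.0),[.5865,.2017,.0343],False); print(env.observe()['position'])
E
```

```text
[ 0.4331  0.2316  0.0651 -0.1418 -0.1277 -0.3084  0.0014 -0.0176 -0.0198] [0.37 0.22 0.34 0.01 0.02 0.02]
shift cm [ 2.54 -0.01  0.01] turn [-0.    -0.001 -0.   ] tip now [0.4334 0.2316 0.0656]
[0.58648303 0.20176309 0.05965992]
```

Aligned to 0.1 mm. The next call lowers the last 25 mm.

{"op": "carry_out", "data": {"motion": [[[0.6, 0, 0, 0, 0, 0, 1], [1.2, 0, 0, 0, 0, 0, 1], [1.8, 0, 0, 0, 0, 0, 1], [2.2, 0, 0, 0, 0, 0, 1], [2.4, 0, 0, 0, 0, 0, 1]]]}}

```text
time_s: 14.73
position: [0.5858, 0.2017, 0.0343]
tool_rot: [[-0.003, 0.191, 0.982], [0.0, 0.982, -0.191], [-1.0, -0.001, -0.003]]
ft_force: [-2.8, 0.5, 4.4]
grip_width: 0.0167
```

{"op": "carry_out", "data": {"motion": [[[0, 0, 0, 0, 0, 0, 1], [0, 0, 0, 0, 0, 0, 1], [0, 0, 0, 0, 0, 0, 1]]]}}

```text
time_s: 14.98
position: [0.5864, 0.2018, 0.0355]
tool_rot: [[-0.001, 0.191, 0.982], [0.0, 0.982, -0.191], [-1.0, -0.0, -0.002]]
ft_force: [0.2, -0.1, -0.6]
grip_width: 0.0169
```

```bash
python3 f.py; python3 - <<'E'
from rig import env
from h import *
go(env,Rt(0,-11.0),[.5865,.2017,.0343],False); print(env.observe()['position'])
E
```

```text
[ 0.4332  0.2316  0.0415  0.2381 -0.3556 -0.4804  0.0034 -0.0313 -0.0016] [0.5  0.33 0.34 0.03 0.03 0.03]
shift cm [ 0.12 -0.    0.02] turn [-0.    -0.002  0.   ] tip now [0.4332 0.2316 0.0415]
[0.58627941 0.20176694 0.03551085]
```

{"op": "carry_out", "data": {"motion": [[[0.1, 0, 0, 0, 0, 0, 1], [0.1, 0, 0, 0, 0, 0, 1], [0.1, 0, 0, 0, 0, 0, 2], [0.1, 0, 0, 0, 0, 0, 3], [0.1, 0, 0, 0, 0, 0, 4.5]]]}}

```text
time_s: 15.6
position: [0.5862, 0.2017, 0.0344]
tool_rot: [[-0.002, 0.191, 0.982], [0.0, 0.982, -0.191], [-1.0, -0.0, -0.002]]
ft_force: [-0.4, -0.0, 0.3]
grip_width: 0.0406
```

{"op": "carry_out", "data": {"motion": [[[0, 0, 0, 0, 0, 0, 4.5], [0, 0, 0, 0, 0, 0, 4.5], [0, 0, 0, 0, 0, 0, 4.5]]]}}

```text
time_s: 15.85
position: [0.5862, 0.2017, 0.0344]
tool_rot: [[-0.002, 0.191, 0.982], [0.0, 0.982, -0.191], [-1.0, -0.0, -0.002]]
ft_force: [0.1, 0.1, -0.2]
grip_width: 0.0448
```

{"op": "carry_out", "data": {"motion": [[[-2, 0, 0, 0, 0, 0, 4.5], [-5, 0, 0, 0, 0, 0, 4.5], [-9, 0, 0, 0, 0, 0, 5], [-13, 0, 0, 0, 0, 0, 8.5], [-16, 0, 0, 0, 0, 0, 8.5]]]}}

```text
time_s: 16.27
position: [0.5868, 0.2018, 0.1979]
tool_rot: [[0.001, 0.191, 0.982], [0.001, 0.982, -0.191], [-1.0, 0.001, 0.001]]
ft_force: [0.9, -0.0, 1.7]
grip_width: 0.0722
```

```bash
python3 - <<'E'
from rig import env
from h import *
np.set_printoptions(precision=4,suppress=True)
# lid pick pose above: keep the tool's yaw, pointing down
go(env,Rt(0,-11),[.5155,-.2115,.12],False); o=env.observe(); print(o['position'],o['q'])
w=snap(env,'wrist','w5'); d=snap(env,'side','d5')
a=cv2.resize(w['image'][0:300,100:500,::-1],(400,300)); b=cv2.resize(d['image'][270:345,150:290,::-1],(400,300),interpolation=cv2.INTER_CUBIC)
cv2.imwrite('pics/m5.png',np.hstack([a,b]))
E
```

```text
shift cm [  7.75 -41.94   0.89] turn [-0.     0.001 -0.001] tip now [0.4337 0.2316 0.2034]
[0.5868 0.2018 0.1979] [  8.0523  30.7236  66.6934   0.0265  82.5079 -70.9366]
```

View pics/m5.png

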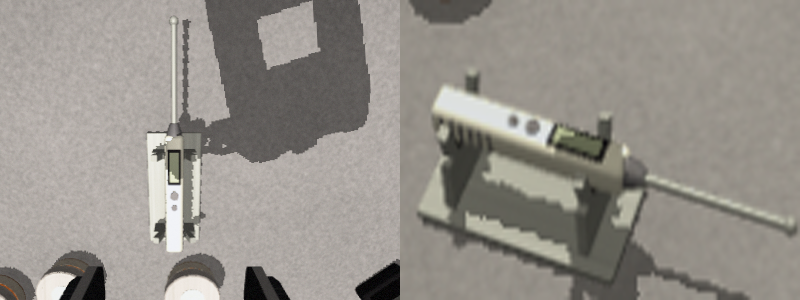

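Picture 8: the probe lies in both notches as before (handle (167,150)–(175,250), ball (173,20) in the wrist tile). Now to the lid.

{"op": "carry_out", "data": {"motion": [[[0, -3, 0.1, 0, 0, 0, 8.5], [0, -7, 0.2, 0, 0, 0, 8.5], [0, -11, 0.3, 0, 0, 0, 8.5], [0, -15, 0.4, 0, 0, 0, 8.5], [0, -19, 0.5, 0, 0, 0, 8.5]]]}}

```text
time_s: 16.78
position: [0.5541, 0.0128, 0.1935]
tool_rot: [[-0.003, 0.191, 0.982], [0.0, 0.982, -0.191], [-1.0, -0.0, -0.003]]
ft_force: [0.6, 0.1, -0.5]
grip_width: 0.0852
```

{"op": "carry_out", "data": {"motion": [[[0, -4, 0.1, 0, 0, 0, 8.5], [0, -8, 0.2, 0, 0, 0, 8.5], [1, -12, 0.2, 0, 0, 0, 8.5], [2, -16, 0.3, 0, 0, 0, 8.5], [3, -19, 0.3, 0, 0, 0, 8.5]]]}}

```text
time_s: 17.2
position: [0.5206, -0.1755, 0.1633]
tool_rot: [[-0.003, 0.193, 0.981], [0.0, 0.981, -0.193], [-1.0, -0.0, -0.003]]
ft_force: [0.7, 0.5, -0.1]
grip_width: 0.0848
```

{"op": "carry_out", "data": {"motion": [[[0.5, -2, 0, 0, 0, 0, 8.5], [1, -4, 0.1, 0, 0, 0, 8.5], [1, -4, 0.1, 0, 0, 0, 8.5], [1, -4, 0.1, 0, 0, 0, 8.5]]]}}

```text
time_s: 17.53
position: [0.5145, -0.2126, 0.1534]
tool_rot: [[-0.003, 0.193, 0.981], [0.001, 0.981, -0.193], [-1.0, 0.001, -0.004]]
ft_force: [-0.5, 1.4, -0.1]
grip_width: 0.085
```

```bash
python3 - <<'E'
from rig import env
from h import *
np.set_printoptions(precision=4,suppress=True)
go(env,Rt(0,-11),[.5155,-.2115,.01],False); o=env.observe(); print(o['position'],o['q'])
w=snap(env,'wrist','w6')
a=cv2.resize(w['image'][:,:,::-1],(800,600),interpolation=cv2.INTER_CUBIC)
cv2.imwrite('pics/w6b.png',a)
print(proj(w,[[.5155,-.2115,.015],[.513,-.0503,.036]])/.7)
E
```

```text
shift cm [14.34  0.12  0.13] turn [-0.002 -0.004 -0.001] tip now [ 0.3614 -0.1826  0.1597]
[ 0.5145 -0.2126  0.1534] [ -34.6221   27.0936   81.2808   -0.0422   71.8295 -113.4906]
[[394.5457 290.7388]
 [656.0997 248.2957]]
```

View pics/w6b.png

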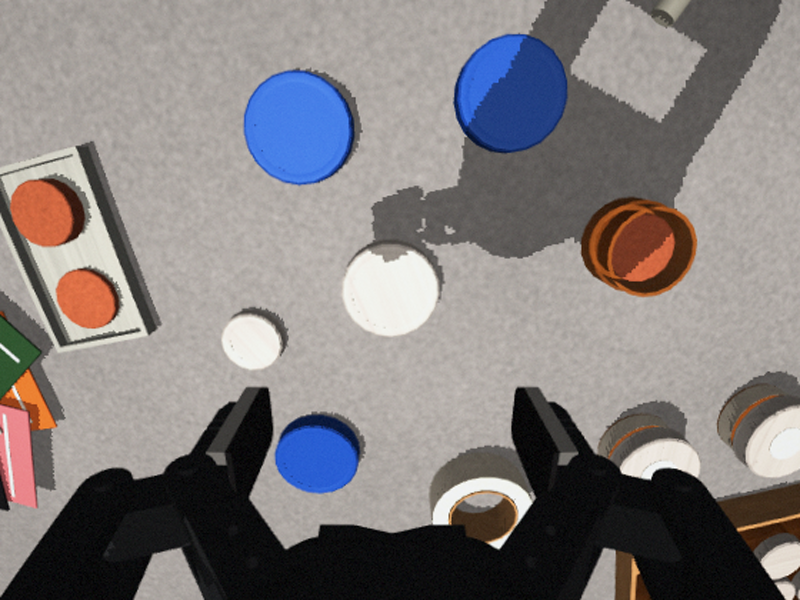

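Picture 9 (wrist): lid at (391,287), where I predicted (394,291), so it is the right one; the small lid is at (253,340) and the jar rim near (648,247). The TCP is over the lid to within about 2 mm, so I'll descend and grip gently.

{"op": "carry_out", "data": {"motion": [[[2.5, 0, 0, 0, 0, 0, 8.5], [5, 0, 0, 0, 0, 0, 8.5], [7.5, 0, 0, 0, 0, 0, 8.5], [9.5, 0, 0, 0, 0, 0, 8.5], [10.5, 0, 0, 0, 0, 0, 8.5]]], "grip_force": 20}}

```text
time_s: 18.0
position: [0.5142, -0.2104, 0.0473]
tool_rot: [[-0.005, 0.19, 0.982], [0.002, 0.982, -0.19], [-1.0, 0.001, -0.005]]
ft_force: [-0.1, 0.8, 0.1]
grip_width: 0.0851
```

{"op": "carry_out", "data": {"motion": [[[0.8, 0, 0, 0, 0, 0, 8.5], [1.6, 0, 0, 0, 0, 0, 8.5], [2.4, 0, 0, 0, 0, 0, 8.5], [2.8, 0, 0, 0, 0, 0, 8.5], [2.8, 0, 0, 0, 0, 0, 8.5]]]}}

```text
time_s: 18.42
position: [0.5147, -0.2121, 0.021]
tool_rot: [[-0.002, 0.191, 0.982], [0.001, 0.982, -0.191], [-1.0, 0.0, -0.002]]
ft_force: [0.5, -0.6, 0.6]
grip_width: 0.0852
```

```bash
python3 f.py; python3 - <<'E'
from rig import env
from h import *
go(env,Rt(0,-11.0),[.5145,-.2125,.011],False); print(env.observe()['position'])
for n in('s0','s3'):
  pass
np.set_printoptions(precision=4,suppress=True)
# lid centre from colour masks (top face is the bright part)
for f,(u,v) in {'s0':(205,291),'d0':(268,186),'w6':(273,201)}.items():
    im=load(f)['image'];m=(im.min(2)>(150 if f!='w6' else 200)).astype(np.uint8)
    n,l,st,c=cv2.connectedComponentsWithStats(m);k=l[v,u];cs,_=cv2.findContours((l==k).astype(np.uint8),0,1)
    h=cv2.convexHull(max(cs,key=cv2.contourArea)); e=cv2.fitEllipse(h); print(f,k,st[k],e,atz(load(f),*e[0],.015))
E
```

```text
[ 0.3618 -0.1825  0.0275  0.4373 -0.1837  0.0429  0.0167  0.0021  0.0199] [0.42 0.64 0.44 0.01 0.02 0.02]
shift cm [ 1.1  -0.02 -0.05] turn [-0.    -0.001  0.001] tip now [ 0.3619 -0.1826  0.0278]
[ 0.51501398 -0.2124279   0.02197244]
s0 17 [194 278  26  19 292] ((208.04190063476562, 286.230712890625), (16.817636489868164, 26.716203689575195), 116.54405975341797) [ 0.5116 -0.2035  0.015 ]
d0 21 [254 178  28  15 320] ((267.8184814453125, 185.36695861816406), (14.696906089782715, 27.14389419555664), 88.99591827392578) [ 0.5156 -0.2131  0.015 ]
w6 25 [ 240  176   66   59 3084] ((272.51507568359375, 203.1610107421875), (62.768341064453125, 66.3630599975586), 89.0575942993164) [ 0.5145 -0.2148  0.015 ]
```

{"op": "carry_out", "data": {"motion": [[[0.4, 0, 0, 0, 0, 0, 8.5], [0.8, 0, 0, 0, 0, 0, 8.5], [1.1, 0, 0, 0, 0, 0, 8], [1.1, 0, 0, 0, 0, 0, 7.5], [1.1, 0, 0, 0, 0, 0, 7.2]]], "grip_force": 20}}

```text
time_s: 19.03
position: [0.5146, -0.2122, 0.0102]
tool_rot: [[-0.002, 0.191, 0.982], [0.001, 0.982, -0.191], [-1.0, 0.0, -0.002]]
ft_force: [-0.1, -1.1, 0.6]
grip_width: 0.0723
```

{"op": "carry_out", "data": {"motion": [[[0, 0, 0, 0, 0, 0, 6.9], [0, 0, 0, 0, 0, 0, 6.7], [0, 0, 0, 0, 0, 0, 6.5], [0, 0, 0, 0, 0, 0, 6.3], [0, 0, 0, 0, 0, 0, 6]]]}}

```text
time_s: 19.45
position: [0.5148, -0.2123, 0.0108]
tool_rot: [[-0.001, 0.191, 0.982], [-0.0, 0.982, -0.191], [-1.0, -0.0, -0.001]]
ft_force: [-0.5, -0.2, 5.1]
grip_width: 0.0642
```

{"op": "carry_out", "data": {"motion": [[[0, 0, 0, 0, 0, 0, 6], [0, 0, 0, 0, 0, 0, 6], [0, 0, 0, 0, 0, 0, 6]]]}}

```text
time_s: 19.7
position: [0.5148, -0.2123, 0.0108]
tool_rot: [[-0.001, 0.191, 0.982], [-0.0, 0.982, -0.191], [-1.0, -0.0, -0.001]]
ft_force: [-1.2, 1.2, 5.9]
grip_width: 0.0639
```

{"op": "carry_out", "data": {"motion": [[[-0.5, 0, 0, 0, 0, 0, 6], [-1.5, 0, 0, 0, 0, 0, 6], [-3.5, 0, 0, 0, 0, 0, 6], [-6, 0, 0, 0, 0, 0, 6], [-7, 0, 0, 0, 0, 0, 6]]]}}

```text
time_s: 20.12
position: [0.5158, -0.2128, 0.0837]
tool_rot: [[0.002, 0.191, 0.982], [-0.002, 0.982, -0.191], [-1.0, -0.002, 0.002]]
ft_force: [-0.6, -1.3, -0.2]
grip_width: 0.0642
```

{"op": "carry_out", "data": {"motion": [[[0, 2.5, -0.5, 0, 0, 0, 6], [0, 6, -1.2, 0, 0, 0, 6], [0, 10, -2, 0, 0, 0, 6], [0, 13.5, -2.8, 0, 0, 0, 6], [0, 15.9, -3.3, 0, 0, 0, 6]]]}}

```text
time_s: 20.53
position: [0.5121, -0.047, 0.0806]
tool_rot: [[-0.002, 0.19, 0.982], [0.001, 0.982, -0.19], [-1.0, 0.0, -0.003]]
ft_force: [0.9, 0.4, -0.8]
grip_width: 0.0642
```

{"op": "carry_out", "data": {"motion": [[[0, 0, 0, 0, 0, 0, 6], [0, 0, 0, 0, 0, 0, 6], [0, 0, 0, 0, 0, 0, 6]]]}}

```text
time_s: 20.78
position: [0.5131, -0.0504, 0.0806]
tool_rot: [[-0.001, 0.191, 0.982], [-0.0, 0.982, -0.191], [-1.0, -0.0, -0.001]]
ft_force: [-0.4, -0.4, -0.2]
grip_width: 0.0645
```

```bash
python3 - <<'E'
from rig import env
from h import *
np.set_printoptions(precision=4,suppress=True)
go(env,Rt(0,-11.0),[.513,-.0503,.060],False); o=env.observe();print(o['position'],o['grip_width'])
s=snap(env,'scene','s7');d=snap(env,'side','d7');w=snap(env,'wrist','w7')
a=s['image'][180:280,220:353,::-1];b=d['image'][150:250,193:326,::-1];c=w['image'][60:285,130:430,::-1]
cv2.imwrite('pics/m7.png',np.vstack([np.hstack([cv2.resize(x,(400,300),interpolation=cv2.INTER_CUBIC) for x in(a,b)]),np.hstack([cv2.resize(c,(400,300)),np.zeros((300,400,3),np.uint8)])]))
E
```

```text
shift cm [ 2.06  0.   -0.01] turn [-0.    -0.001  0.   ] tip now [ 0.36   -0.0205  0.0865]
[ 0.5131 -0.0504  0.0806] 0.06446535569059271
```

View pics/m7.png

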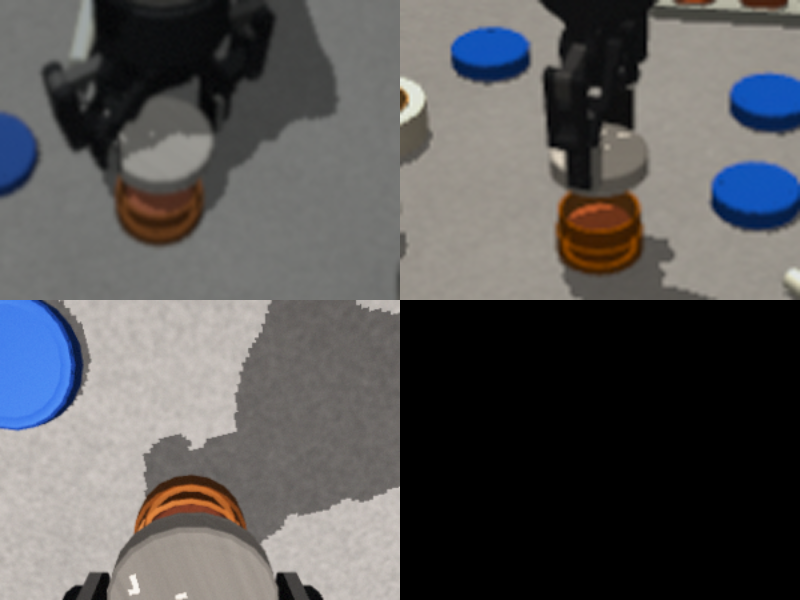

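Picture 10: in the side tile the lid spans columns 549–648 and the jar 557–641; in the scene tile, lid 117–213 and jar 117–203; in the wrist tile, lid 109–276 and jar 134–246. I'll compare these with the model.

```bash
python3 - <<'E'
from h import *
np.set_printoptions(precision=2,suppress=True)
a=np.linspace(0,2*np.pi,72)
def ext(d,c,rad,zs):
    P=[[c[0]+rad*np.cos(t),c[1]+rad*np.sin(t),z] for t in a for z in zs]; p=proj(d,P); return np.r_[p.min(0),p.max(0)]
T={'s7':(220,180,3.),'d7':(193,150,3.),'w7':(130,60,4/3)}
for f,(x,y,k) in T.items():
    d=load(f)
    L=ext(d,(.5131,-.0504),.0325,(.0698,.0848)); J=ext(d,(.513,-.0503),.030,(0,.021));N=ext(d,(.513,-.0503),.028,(.021,.036))
    t=lambda e:(e-[x,y,x,y]+.5)*k
    print(f,'lid',t(L),'jarbody',t(J),'neck',t(N))
E
```

```text
s7 lid [107.97  94.35 211.82 192.81] jarbody [114.98 152.84 204.64 244.82] neck [117.35 142.88 202.33 226.3 ]
d7 lid [150.17 122.23 249.46 196.58] jarbody [157.04 201.48 245.33 279.01] neck [159.34 185.51 242.47 252.46]
w7 lid [108.56 209.71 283.34 374.55] jarbody [137.72 169.69 252.99 286.16] neck [137.83 184.16 253.19 298.1 ]
```

{"op": "carry_out", "data": {"motion": [[[0.5, -0.05, 0.08, 0, 0, 0, 6], [1.2, -0.05, 0.08, 0, 0, 0, 6], [2, -0.05, 0.08, 0, 0, 0, 6], [2.6, -0.05, 0.08, 0, 0, 0, 6], [2.9, -0.05, 0.08, 0, 0, 0, 6]]]}}

```text
time_s: 21.35
position: [0.513, -0.0504, 0.0501]
tool_rot: [[-0.004, 0.191, 0.982], [0.001, 0.982, -0.191], [-1.0, 0.0, -0.004]]
ft_force: [0.1, 0.1, -0.6]
grip_width: 0.064
```

```bash
python3 f.py; python3 - <<'E'
from rig import env
print(env.observe()['position'])
E
```

```text
[ 0.36   -0.0206  0.0567 -0.0911  0.3298 -0.7677  0.0075  0.0017  0.0135] [0.12 0.41 0.43 0.03 0.01 0.01]
[ 0.513592   -0.05049378  0.05145162]
```

{"op": "carry_out", "data": {"motion": [[[0.1, 0, 0, 0, 0, 0, 6], [0.2, 0, 0, 0, 0, 0, 6], [0.3, 0, 0, 0, 0, 0, 6], [0.4, 0, 0, 0, 0, 0, 6], [0.5, 0, 0, 0, 0, 0, 6]]]}}

```text
time_s: 21.97
position: [0.5135, -0.0505, 0.0464]
tool_rot: [[-0.002, 0.191, 0.982], [0.0, 0.982, -0.191], [-1.0, -0.0, -0.002]]
ft_force: [1.4, 0.3, -0.6]
grip_width: 0.0642
```

```bash
python3 f.py; python3 - <<'E'
from rig import env
print(env.observe()['position'])
E
```

```text
[ 0.3603 -0.0207  0.0524  0.4964  0.073  -0.4532 -0.0143 -0.0304 -0.0062] [0.53 0.23 0.27 0.02 0.02 0.03]
[ 0.51350178 -0.05048461  0.04646076]
```

{"op": "carry_out", "data": {"motion": [[[0.05, 0, 0, 0, 0, 0, 6], [0.1, 0, 0, 0, 0, 0, 6], [0.15, 0, 0, 0, 0, 0, 6], [0.2, 0, 0, 0, 0, 0, 6], [0.2, 0, 0, 0, 0, 0, 6]]]}}

```text
time_s: 22.58
position: [0.5135, -0.0505, 0.0443]
tool_rot: [[-0.002, 0.191, 0.982], [0.0, 0.982, -0.191], [-1.0, -0.0, -0.002]]
ft_force: [0.2, 0.2, 0.1]
grip_width: 0.0637
```

```bash
python3 f.py; python3 - <<'E'
from rig import env
print(env.observe()['position'])
E
```

```text
[ 0.3604 -0.0207  0.0504  0.3975  0.4595  0.1499 -0.0336 -0.0024  0.0105] [0.27 0.3  0.5  0.02 0.01 0.03]
[ 0.51348083 -0.05048772  0.044455  ]
```

{"op": "carry_out", "data": {"motion": [[[0.05, 0, 0, 0, 0, 0, 6], [0.1, 0, 0, 0, 0, 0, 6], [0.15, 0, 0, 0, 0, 0, 6], [0.15, 0, 0, 0, 0, 0, 6]]]}}

```text
time_s: 23.12
position: [0.5134, -0.0505, 0.0429]
tool_rot: [[-0.002, 0.191, 0.982], [0.0, 0.982, -0.191], [-1.0, -0.0, -0.002]]
ft_force: [0.1, 0.6, -0.6]
grip_width: 0.0636
```

```bash
python3 f.py; python3 - <<'E'
from rig import env
print(env.observe()['position'])
E
```

```text
[ 0.3604 -0.0207  0.0489  0.1052 -0.1805 -0.3368  0.0233  0.0312  0.0044] [0.65 0.86 0.2  0.01 0.03 0.03]
[ 0.51351137 -0.05047429  0.04294979]
```

{"op": "carry_out", "data": {"motion": [[[0.1, 0, 0, 0, 0, 0, 6], [0.25, 0, 0, 0, 0, 0, 6], [0.4, 0, 0, 0, 0, 0, 6], [0.5, 0, 0, 0, 0, 0, 6], [0.6, 0, 0, 0, 0, 0, 6]]]}}

```text
time_s: 23.73
position: [0.5134, -0.0505, 0.0368]
tool_rot: [[-0.002, 0.191, 0.982], [0.0, 0.982, -0.191], [-1.0, -0.0, -0.002]]
ft_force: [-0.2, -0.0, 0.6]
grip_width: 0.0645
```

```bash
python3 f.py; python3 - <<'E'
from rig import env
print(env.observe()['position'])
E
```

```text
[ 0.3603 -0.0207  0.0428  0.0697 -0.104  -0.123  -0.006  -0.0004 -0.0072] [0.53 0.04 0.52 0.03 0.02 0.03]
[ 0.51348475 -0.05046841  0.03691944]
```

{"op": "carry_out", "data": {"motion": [[[0.05, 0, 0, 0, 0, 0, 6], [0.1, 0, 0, 0, 0, 0, 6], [0.15, 0, 0, 0, 0, 0, 6], [0.15, 0, 0, 0, 0, 0, 6]]]}}

```text
time_s: 24.27
position: [0.5134, -0.0505, 0.0354]
tool_rot: [[-0.002, 0.191, 0.982], [0.0, 0.982, -0.191], [-1.0, -0.0, -0.002]]
ft_force: [-0.5, -0.6, 0.1]
grip_width: 0.064
```

```bash
python3 f.py; python3 - <<'E'
from rig import env
print(env.observe()['position'])
E
```

```text
[ 0.3604 -0.0207  0.0414 -0.1071 -0.4433 -0.3734  0.033   0.0175 -0.0148] [0.44 0.11 0.43 0.02 0.02 0.03]
[ 0.51349279 -0.05049698  0.03549091]
```

{"op": "carry_out", "data": {"motion": [[[0.05, 0, 0, 0, 0, 0, 6], [0.1, 0, 0, 0, 0, 0, 6], [0.1, 0, 0, 0, 0, 0, 6]]]}}

```text
time_s: 24.72
position: [0.5134, -0.0505, 0.0344]
tool_rot: [[-0.002, 0.191, 0.982], [0.0, 0.982, -0.191], [-1.0, -0.0, -0.002]]
ft_force: [-0.2, 0.6, 0.1]
grip_width: 0.0641
```

```bash
python3 f.py
```

```text
[ 0.3603 -0.0207  0.0404  0.057   0.2046 -0.2767  0.0177  0.0233 -0.0034] [0.58 0.56 0.32 0.02 0.02 0.01]
```

{"op": "carry_out", "data": {"motion": [[[0.05, 0, 0, 0, 0, 0, 6], [0.05, 0, 0, 0, 0, 0, 6]]]}}

```text
time_s: 25.08
position: [0.5135, -0.0505, 0.0343]
tool_rot: [[-0.002, 0.191, 0.982], [0.0, 0.982, -0.191], [-1.0, -0.0, -0.002]]
ft_force: [-2.1, 0.3, 4.4]
grip_width: 0.064
```

```bash
python3 f.py
```

```text
[ 3.6040e-01 -2.0700e-02  4.0200e-02 -1.8581e+00  5.1200e-01  5.2859e+00
  3.7600e-02  2.1480e-01 -4.4000e-03] [0.23 0.3  0.81 0.03 0.05 0.01]
```

The lid seats at exactly the expected height (0.0343), with about 5 N. Releasing.

{"op": "carry_out", "data": {"motion": [[[0, 0, 0, 0, 0, 0, 6.6], [0, 0, 0, 0, 0, 0, 7], [0, 0, 0, 0, 0, 0, 7.5], [0, 0, 0, 0, 0, 0, 8], [0, 0, 0, 0, 0, 0, 8.5]]]}}

```text
time_s: 25.7
position: [0.5134, -0.0505, 0.0338]
tool_rot: [[-0.002, 0.191, 0.982], [0.0, 0.982, -0.191], [-1.0, -0.0, -0.002]]
ft_force: [0.1, -0.1, 0.6]
grip_width: 0.0847
```

{"op": "carry_out", "data": {"motion": [[[0, 0, 0, 0, 0, 0, 8.5], [0, 0, 0, 0, 0, 0, 8.5], [-0.5, 0, 0, 0, 0, 0, 8.5], [-1.5, 0, 0, 0, 0, 0, 8.5], [-3, 0, 0, 0, 0, 0, 8.5]]]}}

```text
time_s: 26.12
position: [0.5131, -0.0504, 0.0642]
tool_rot: [[-0.004, 0.191, 0.982], [0.001, 0.982, -0.191], [-1.0, 0.0, -0.004]]
ft_force: [-0.9, -0.0, 0.1]
grip_width: 0.0853
```

{"op": "carry_out", "data": {"motion": [[[-3, 0, 0, 0, 0, 0, 8.5], [-7, 0, 0, 0, 0, 0, 8.5], [-11, 0, 0, 0, 0, 0, 8.5], [-14, 0, 0, 0, 0, 0, 8.5], [-14, 0, 0, 0, 0, 0, 8.5]]]}}

```text
time_s: 26.53
position: [0.5157, -0.051, 0.2111]
tool_rot: [[0.01, 0.191, 0.982], [-0.004, 0.982, -0.191], [-1.0, -0.002, 0.01]]
ft_force: [1.1, -0.3, 0.1]
grip_width: 0.0847
```

```bash
python3 - <<'E'
from rig import env
from h import *
np.set_printoptions(precision=2,suppress=True)
s=snap(env,'scene','s8');d=snap(env,'side','d8');w=snap(env,'wrist','w8')
T=[(s,230,190,4.),(d,210,165,4.),(w,180,120,2.),(d,150,270,400/140)]
t=[]
for im,x,y,k in T:
    W,H=int(round(400/k)),75 if k!=2 else 150
    t.append(cv2.resize(im['image'][y:y+H,x:x+W,::-1],(400,300),interpolation=cv2.INTER_CUBIC))
cv2.imwrite('pics/m8.png',np.vstack([np.hstack(t[:2]),np.hstack(t[2:])]))
a=np.linspace(0,2*np.pi,72)
def ext(d,c,rad,zs):
    p=proj(d,[[c[0]+rad*np.cos(q),c[1]+rad*np.sin(q),z] for q in a for z in zs]); return np.r_[p.min(0),p.max(0)]
for im,x,y,k in T[:3]: print((ext(im,(.513,-.0505),.0325,(.0235,.0385))-[x,y,x,y]+.5)*k,(ext(im,(.513,-.0505),.030,(0,.021))-[x,y,x,y]+.5)*k)
E
```

```text
[106.86 140.55 238.73 267.32] [112.98 163.99 232.54 286.64]
[135.43 178.17 264.26 277.93] [141.45 208.42 259.16 311.76]
[127.44  79.   253.72 205.73] [135.21  76.51 245.88 190.13]
```

View pics/m8.png

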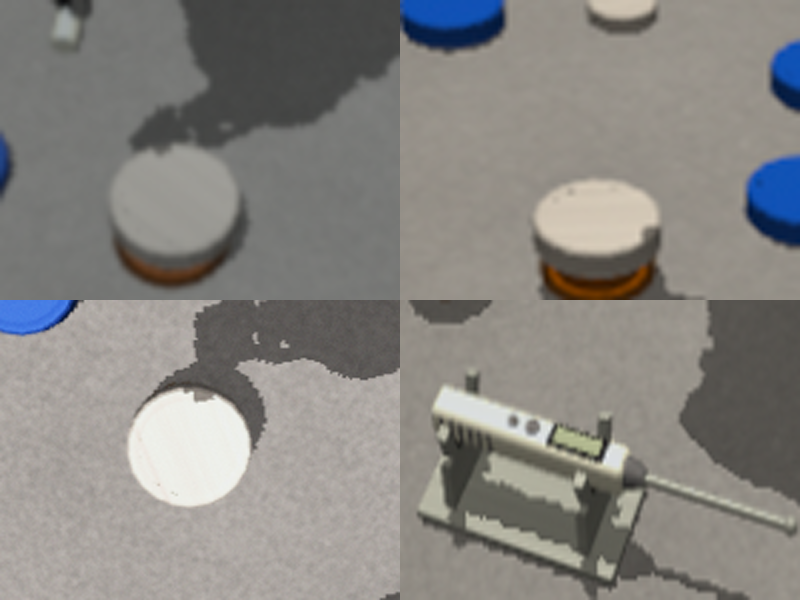

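{"op": "carry_out", "data": {"motion": [[[0, 0, 0, 0, 0, 0, 8.5], [0, 0, 0, 0, 0, 0, 8.5]]]}}

```text
time_s: 26.85
position: [0.5133, -0.0504, 0.2029]
tool_rot: [[-0.004, 0.191, 0.982], [0.001, 0.982, -0.191], [-1.0, 0.0, -0.004]]
ft_force: [-0.0, -0.0, 0.5]
grip_width: 0.0858
```

```bash
python3 -c "
from rig import env
print(env.close_job())"
```

```text
the job is handed in; nothing more can be done
None
```

I finished all three steps and handed the job in at about 27 s; no verdict was reported.

- **Stone check:** I dipped the probe at a 38° pitch and found the stone by small steps. The tip pressed on it at about 3.5 N, estimated from the wrist force, for over 1 s. My first plan of a 50° pitch ran the wrist into near-singularity, so I used the flatter angle instead.
- **Probe:** It is back in both notches. The tool returned to within 0.3 mm of the pose where I grasped it, and the last side picture shows it lying as at the start.
- **Lid:** It slid over the neck without catching and met the rim at exactly the predicted seated height, with about 5 N. The last pictures show it level and centred. Its edges match the model of a seated lid to about 1–2 pixels.
- **Jar and other things:** The jar sits where I measured it at the start, and I saw nothing else moved.

One thing disagreed slightly: the wrist camera's positions differed from the scene and side cameras' by 1–5 mm. I relied on the lid-to-jar difference and on contact force for the final fit. I viewed 11 pictures, one over the budget.

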